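# Stop the sagging magnifier: hold its hidden pivot bolt

### The arm

A 7-joint arm with a two-finger parallel gripper is mounted at the origin on the work surface. World frame = base frame: x ahead of the robot, y to its left, z up, the work surface at z = 0. Lengths are in m, angles in rad, forces in N, time in s.
With the tool pointing down it reaches from about 0.425 to 1.025 m from the base axis. Payload 9.4 kg.
Tool frame: the origin (TCP) lies at the very end of the fingers, on their centre line; the grasp point (between the pads) lies 19 mm behind it; z points along the fingers, y is the line along which they close (so a half turn about z gives the same grasp; the last joint's range is limited). The gripper opens to 85 mm and grips with 20 to 120 N. Pads are 22 mm wide; open, the fingers measure 114 mm over their backs; the gripper's body (76 mm by 85 mm) begins 54 mm behind the grasp point. The pads swing forward as they close: fully open they stand 13 mm farther back than shut.
Start: joints at [1.053, 0.599, -0.003, 1.599, 0.002, 0.943, -0.08], TCP at [0.309, -0.656, 0.231] pointing down, gripper open.
Joint ranges: [-2.57, 2.57], [-0.35, 1.97], [-1.29, 1.29], [0.11, 2.56], [-1.05, 4.19], [0.11, 1.86], [-2.63, 2.63]. Speed limits (rad/s): [2.22, 2.22, 3.01, 3.01, 3.14, 3.14, 3.14].

### API

Orientations are given as a unit quaternion [w, x, y, z].
In Python, from bench import bot gives the robot as it stands. The module is installed in compiled form; this text tells all that it offers.
- The arm moves only by the tool carry_out, never from a script. Its argument "rows" is a list of rows, each a list of 3 entries, a list of its own where there are three numbers: the shift along the tool's x, y, z in m, then the turn, a rotation vector about the tool's x, y, z in degrees, then the opening, from -1 (shut) to 1 (fully open), so that 0 is half open. A call has 1 to 10 rows; each row shifts and turns the commanded pose from where the row before left it, along the tool's axes as they then stand; what a row does not reach is not made up. A row lasts 1/12 s, in which the tool goes at most 41.7 mm and 7.16 degrees, less where a joint would pass 70% of its speed; a pose out of reach is approached as far as the arm can. A call is refused whole if a number of a shift passes 0.0417 or a number of a turn 7.16, either way. A call with a gripper value outside its range is refused whole. The fingers move at their own pace and stop on an object; the grip force is fixed at half the most. Time passes only in rows, so rows that do not move let the fingers close. It gives the time, the measured TCP pose, the force, the opening and the grip force at its end, in the units of the state.
- bot.sense(): the state, without advancing time (a new reading comes with each control period).
- bot.read_camera(name): name is "scene" or "top"; returns a dict with "img" (420x560x3 uint8, blue, green, red), "mtx" (3x3 intrinsics, pixels), "R" (3x3) and "t" (3): a world point X has camera coordinates R X + t. Camera axes: x right, y down, z forward; pixel columns grow to the right and rows downward; lengths in m; the calibration is good to about 2 mm. A picture is of the moment at which its call begins. There is no depth.
- bot.hand_in(): hands the job in; it is judged then, once.
The state is a dict: "time": time; "qpos": joint angles; "joint_velocities": joint speeds; "joint_torque": joint torques, N m; "ee_pos": TCP position; "eef_rot": TCP orientation; "contact_force": force on the tool from outside, world axes, zero at the start; "wrist_torque": the same for the moment, N m; "grip_width": opening from 0.0 (shut) to 1.0 (fully open); "grasp_force": force on a finger pad.
Only numpy, scipy, OpenCV 4.12 (cv2) and the standard library are available. Lean on these libraries where they do the work, as an engineer would, in place of code of your own. Each camera call takes 0.05 s, during which the arm holds its last target. There are 200 camera calls.

### The job

The magnifier arm over the open book is slowly sinking because its pivot bolt turns with it. Push the orange lock slide by its black knob all the way to its end stop, which uncovers the gap behind the green bracket, then reach down into the gap, grip the steel bolt head firmly between the fingers and keep it from turning so that the arm stops sinking well before the lens reaches the book. Keep holding for a few seconds and finish while still holding the bolt, with the other things on the desk left undisturbed.

Things in the scene. Friction and masses are not known exactly. Their poses are not given: they have to be found in the camera images.
- stand: fixed magnifier stand, green steel on a dark base 130 (x) x 260 (y) x 16 mm. Origin on the desk, straight below the bolt head; z up, yaw within 0.35 rad of the world's. A green bracket plate (robot's side, top 154 mm above the desk, its back face at x = -25 mm) and a lower green rear wall (top 131 mm, front face at x = +26 mm) run along its y from -60 to +150 mm
- lock (a joint): travel of the orange lock slide along the stand's +y, m: starts near 0 (over the bolt), end stop at 0.100. Slides with about 2 N of friction and stays where it is left
- lock_knob (a point): middle of the black knob on the slide: knob 30 (stand x) x 18 (stand y) x 34 mm high, top 196 mm above the desk and 15 mm above this point. It stands on the orange plate, 74 (x) x 70 (y) x 4 mm, top 162 mm above the desk, whose centre lies 24 mm to -y of the knob
- lamp (a joint): angle of the magnifier arm and its bolt about the stand's x, rad: grows as the arm sinks, starts between 0 and 0.25, creeps on by itself at 0.005 to 0.01 rad/s unless held (stiff viscous pivot, 12 N m s/rad; the arm's weight gives about 0.1 N m). The lens is almost on the book at 0.75
- lens (a point): centre of the round magnifier lens (110 mm across), at the end of the arm, 200 mm from the pivot towards the stand's -y and 47 mm to its -x, on the robot's side of the bracket
- gap (a point): centre of the gap's mouth, above the bolt head, 158 mm above the desk. The gap between bracket and rear wall is 51 mm wide along the stand's x and clear along y but for the bolt. Two aluminium rails, 10 mm wide, tops 158 mm above the desk, edge its mouth, 52 mm apart, from y = -60 to +150 mm of the stand; the orange slide runs on them
- bolt (a point): steel hexagonal bolt head, 24 mm across flats, 27.7 mm across corners, 18 mm long along its x (the stand's x), turning with the arm. Origin at the head's centre, 140 mm above the desk, midway in the gap. Two opposite flats face its own +y and -y, level when joint lamp is 0.25; z up. A brass spacer 18 mm across joins it to the bracket
- open_book: loose open book, blue cover, white pages, 150 x 200 x 17 mm, lying under the lens; origin under its centre
- abacus: loose dark wooden abacus with black beads, 120 x 240 x 22 mm; origin under its centre
- brush_pot: loose blue ceramic pot, 80 mm across and 100 mm high, with writing brushes up to 225 mm high; origin under its centre
- jar: loose glass jar with green label, 68 mm across, 100 mm high; origin under its centre
- inkstone: loose black inkstone slab 120 x 80 x 18 mm; origin under its centre
- seal: loose upright marble seal 24 x 24 x 55 mm; origin under its centre
- mug: loose white mug 76 mm across, 85 mm high, handle on its +y side; origin under its centre

How it is judged:
By the outcome, as a careful person would: the job done as asked, in the order asked, and still so for the second after the job is handed in, while the arm keeps its last pose, push and grip.
It also fails if it takes over 43 s, if anything falls off the work surface, if the arm or the gripper's body presses on something with over 40 N, if the wrist force passes 120 N, or if a joint passes its speed limit or range.

## Working session

There is one attempt and no reset: what is moved stays moved. The work goes in short steps, Python scripts to look and compute and a tool call to move; the robot and the scene stay as the last step left them, time stands still between calls to the robot, and variables do not carry over. Pictures are saved under pics/ and viewed, at most 10 in all, crops included, and the job is handed in when it is done.

Besides the shell and the picture viewer there is one more tool, called after "Call:" by a JSON object that holds its "name" and its "arguments". carry_out: Moves the arm, as the interface text tells. Its arguments: {"type":"object","properties":{"rows":{"type":"array"}},"required":["rows"]}

```bash
mkdir -p pics; cat > h.py <<'E'
import numpy as np, cv2
from bench import bot
def ray(c,u,v,z):
    d=c["R"].T@np.linalg.inv(c["mtx"])@np.array([u,v,1.]); o=-c["R"].T@c["t"]
    return o+d*(z-o[2])/d[2]
def proj(c,X):
    p=c["mtx"]@(c["R"]@np.array(X)+c["t"]); return p[:2]/p[2]
E
python3 - <<'E'
from h import *
s=bot.sense(); print(s)
for n in("top","scene"):
    c=bot.read_camera(n); cv2.imwrite(f"pics/{n}0.png",cv2.resize(c["img"],(800,600),interpolation=cv2.INTER_CUBIC)); print(n,-c["R"].T@c["t"],c["R"].tolist(),c["mtx"].tolist())
E
```

```text
{'time': 0.0, 'qpos': array([ 1.05331837,  0.60014235, -0.00254045,  1.60014701,  0.00180439,
        0.94291284, -0.07981275]), 'joint_velocities': array([-0.00014822,  0.00194304,  0.00137611, -0.00079393, -0.00125624,
       -0.00052838,  0.00031941]), 'joint_torque': array([ 1.75972941e-04, -7.76445794e+01,  1.56490881e+00, -2.57999986e+01,
        1.23474034e-02,  9.09111346e-03,  4.49100162e-05]), 'ee_pos': array([ 0.3090897 , -0.65527288,  0.23039845]), 'eef_rot': array([-7.64178919e-04,  9.75807139e-01,  2.18631610e-01, -2.49031148e-04]), 'contact_force': array([-0.39196924,  0.55080856, -1.41435024]), 'wrist_torque': array([0.00531865, 0.04660597, 0.03665588]), 'grasp_force': 0.0, 'grip_width': 1.0015092914926893}
top [0.34677364 0.04475477 1.22855453] [[0.04203701159857902, -0.9991151877790546, 0.0013157526690696572], [-0.9731014288958723, -0.04124098937893588, -0.2266556636747883], [0.2265093789154727, 0.00824756596043548, -0.9739740648082247]] [[447.3106804706368, 0.0, 280.7683434270699], [0.0, 447.3106804706368, 202.53899541778], [0.0, 0.0, 1.0]]
scene [1.21246897 0.12329974 0.8197464 ] [[-0.11484836414571885, 0.9933706331600145, -0.004963711144305729], [0.7204685352255542, 0.07985464348520083, -0.6888746806668075], [-0.6839115023180974, -0.08269232787340802, -0.7248634601825921]] [[385.09632905500376, 0.0, 282.2498871666621], [0.0, 385.09632905500376, 209.16673798217835], [0.0, 0.0, 1.0]]
```

View pics/top0.png

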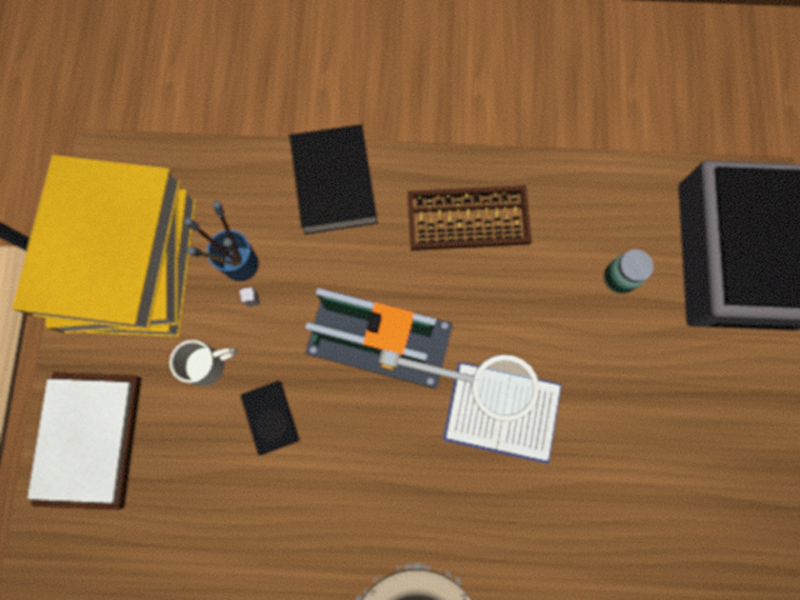

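View pics/scene0.png

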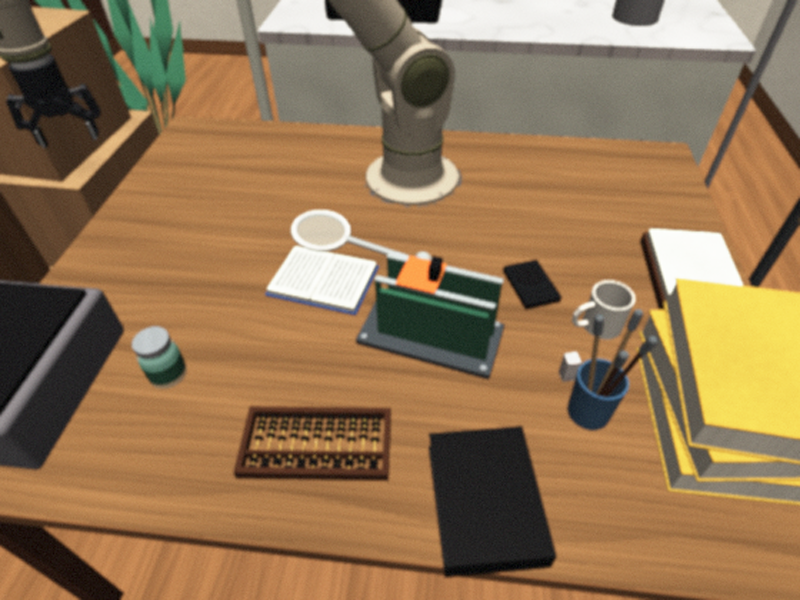

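The top view shows the stand at about (380,335), with the orange plate at (388,330) and its black knob at (374,322). The lens is at (505,388) over the book, and in the scene view the knob is at (436,268). I'll enlarge both views around the stand.

```bash
python3 - <<'E'
from h import *
c=bot.read_camera("top"); cv2.imwrite("pics/top1.png",cv2.resize(c["img"][195:275,205:325],None,fx=6.5,fy=6.5,interpolation=cv2.INTER_CUBIC))
c=bot.read_camera("scene"); cv2.imwrite("pics/scene1.png",cv2.resize(c["img"][165:270,240:370],None,fx=5.5,fy=5.5,interpolation=cv2.INTER_CUBIC))
E
```

```text
(no output)
```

View pics/top1.png

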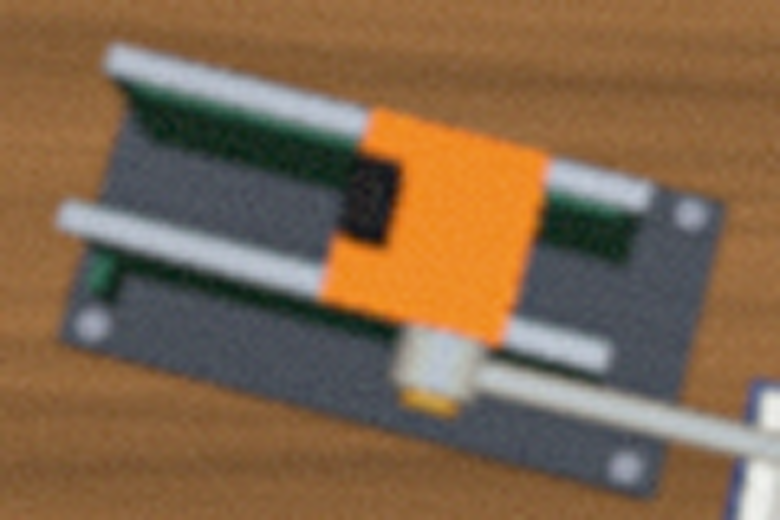

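View pics/scene1.png

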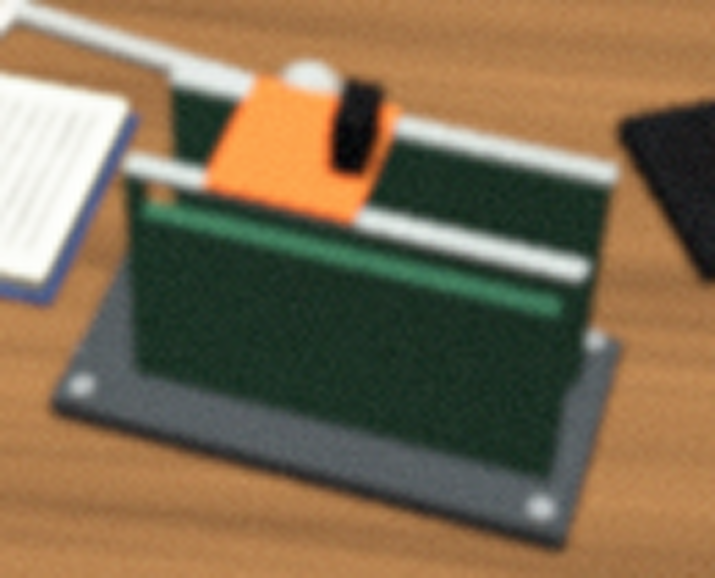

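The crops show the rail ends clearly. In the top crop they are at (112,44), (655,183), (66,200) and (604,370), and the plate corners are at (372,105), (550,155), (500,345) and (322,297). I'll fit the stand pose and the lens from these.

```bash
python3 - <<'E'
from h import *
from scipy.optimize import least_squares
T=bot.read_camera("top");S=bot.read_camera("scene")
z=.158
obs=[(T,205+a/6.5-.4,195+b/6.5-.4,X,Y,z) for a,b,X,Y in [(112,44,.036,.15),(106,72,.026,.15),(66,200,-.026,.15),(60,228,-.036,.15),(655,183,.036,-.06),(648,208,.026,-.06),(610,342,-.026,-.06),(604,370,-.036,-.06)]]
obs+=[(S,240+a/5.5-.4,165+b/5.5-.4,X,Y,z) for a,b,X,Y in [(126,160,.031,-.06),(588,267,.031,.15),(172,75,-.031,-.06),(617,172,-.031,.15)]]
def w(p,X,Y,Z):
    c,s=np.cos(p[2]),np.sin(p[2]); return [p[0]+c*X-s*Y,p[1]+s*X+c*Y,Z]
f=lambda p:np.concatenate([proj(o[0],w(p,*o[3:]))-o[1:3] for o in obs])
r=least_squares(f,[.5,0,-.2]);p=r.x;print("stand",p,np.abs(r.fun).reshape(-1,2).round(2).tolist())
inv=lambda P:(np.array([[np.cos(p[2]),np.sin(p[2])],[-np.sin(p[2]),np.cos(p[2])]])@(P[:2]-p[:2])).round(4)
for a,b in [(372,105),(550,155),(500,345),(322,297)]: print("plate",inv(ray(T,205+a/6.5-.4,195+b/6.5-.4,.162)))
for a,b in [(362,155),(402,163),(385,247)]: print("knobtop",inv(ray(T,205+a/6.5-.4,195+b/6.5-.4,.196)))
for zz in(.09,.12,.15,.18,.2,.22): print(zz,inv(ray(T,505*.7,388*.7,zz)),inv(ray(S,320*.7,230*.7,zz)))
for y in(.024,.124): print("knob",w(p,0,y,.181))
print(bot.sense()["time"])
np.save("stand.npy",p)
E
```

```text
stand [ 0.52501477  0.05895309 -0.21120676] [[0.23, 0.37], [0.01, 0.1], [0.17, 0.44], [0.07, 0.07], [0.34, 0.07], [0.24, 0.15], [0.42, 0.21], [0.34, 0.07], [0.07, 0.45], [0.03, 0.77], [0.25, 0.08], [0.12, 0.41]]
plate [0.0378 0.0491]
plate [ 0.0361 -0.0202]
plate [-0.0375 -0.0199]
plate [-0.0368  0.0482]
knobtop [0.0124 0.0446]
knobtop [0.0132 0.0299]
knobtop [-0.018   0.0279]
0.09 [-0.0416 -0.2088] [-0.1294 -0.2461]
0.12 [-0.045  -0.2046] [-0.097  -0.2275]
0.15 [-0.0484 -0.2005] [-0.0646 -0.2089]
0.18 [-0.0518 -0.1963] [-0.0322 -0.1902]
0.2 [-0.0541 -0.1936] [-0.0106 -0.1778]
0.22 [-0.0564 -0.1908] [ 0.011  -0.1654]
knob [np.float64(0.5300461299407202), np.float64(0.08241978094668505), 0.181]
knob [np.float64(0.5510101295127379), np.float64(0.18019764511820618), 0.181]
0.3
```

Call:
{"name": "carry_out", "arguments": {"rows": [[[0,0,-0.014],[0,0,6.23],0],[[0,0,-0.014],[0,0,6.23],0],[[0,0,-0.014],[0,0,6.23],0],[[0,0,-0.014],[0,0,6.23],0],[[0,0,-0.014],[0,0,6.23],0],[[0,0,-0.014],[0,0,6.23],0],[[0.015,-0.035,0],[0,0,0],0],[[0.015,-0.035,0],[0,0,0],0],[[0.015,-0.035,0],[0,0,0],0],[[0.015,-0.035,0],[0,0,0],0]]}}

```text
time: 1.13
ee_pos: [0.3981, -0.5299, 0.3153]
eef_rot: [-0.0, 0.994, -0.106, 0.0]
contact_force: [0.8, 0.0, 0.6]
grip_width: 0.501
grasp_force: 0.0
```

```bash
cat >> h.py <<'E'
def st():
    p=np.load("stand.npy"); s=bot.sense(); c,n=np.cos(p[2]),np.sin(p[2]); M=np.array([[c,n,0],[-n,c,0],[0,0,1]])
    from scipy.spatial.transform import Rotation as Ro
    q=s["eef_rot"]; R=M@Ro.from_quat([q[1],q[2],q[3],q[0]]).as_matrix()
    P=M@(s["ee_pos"]-[p[0],p[1],0])
    E=np.diag([1.,-1,-1])
    print("t",s["time"].__round__(2),"standTCP",P.round(4),"roterr deg(tool)",np.degrees(Ro.from_matrix(R.T@E).as_rotvec()).round(2),"F",(M@s["contact_force"]).round(1),"tau",s["wrist_torque"].round(2),"w",round(s["grip_width"],3),"g",round(s["grasp_force"],1),"q",s["qpos"].round(2))
E
python3 -c "
from h import *;st()"
```

```text
t 1.13 standTCP [-0.0007 -0.6024  0.3153] roterr deg(tool) [-0.   -0.01 -0.04] F [0.8 0.2 0.6] tau [-0.01 -0.08  0.02] w 0.501 g 0.0 q [ 0.73  0.45  0.17  1.67 -0.09  1.03 -0.86]
```

Call:
{"name": "carry_out", "arguments": {"rows": [[[0,-0.04,0],[0,0,0],0],[[0,-0.04,0],[0,0,0],0],[[0,-0.04,0],[0,0,0],0],[[0,-0.04,0],[0,0,0],0],[[0,-0.04,0],[0,0,0],0],[[0,-0.04,0],[0,0,0],0],[[0,-0.04,0],[0,0,0],0],[[0,-0.04,0],[0,0,0],0],[[0,-0.04,0],[0,0,0],0],[[0,-0.04,0],[0,0,0],0]]}}

```text
time: 1.97
ee_pos: [0.4814, -0.1384, 0.3156]
eef_rot: [0.0, 0.994, -0.106, 0.0]
contact_force: [1.6, -0.7, 0.1]
grip_width: 0.504
grasp_force: 0.0
```

Call:
{"name": "carry_out", "arguments": {"rows": [[[0,-0.04,0],[0,0,0],0],[[0,-0.04,0],[0,0,0],0],[[0,-0.04,0],[0,0,0],0],[[0,-0.04,0],[0,0,0],0],[[0,-0.04,0],[0,0,0],0],[[0,-0.04,0.02],[0,0,0],0],[[0,0,0.03],[0,0,0],0],[[0,0,0.03],[0,0,0],0],[[0,0,0],[0,0,0],0]]}}

```text
time: 2.72
ee_pos: [0.5286, 0.0919, 0.2322]
eef_rot: [0.001, 0.995, -0.105, -0.004]
contact_force: [-1.7, -1.0, -0.1]
grip_width: 0.499
grasp_force: 0.0
```

```bash
python3 -c "
from h import *;st()
c=bot.read_camera('scene'); cv2.imwrite('pics/s2.png',cv2.resize(c['img'][125:245,200:370],None,fx=4.5,fy=4.5,interpolation=cv2.INTER_CUBIC))"
```

```text
t 2.72 standTCP [-0.0034  0.033   0.2322] roterr deg(tool) [0.19 0.39 0.09] F [-1.4 -1.4 -0.1] tau [-0.06  0.06  0.05] w 0.499 g 0.0 q [-0.24  0.38 -0.05  2.02  0.03  0.75 -2.09]
```

View pics/s2.png

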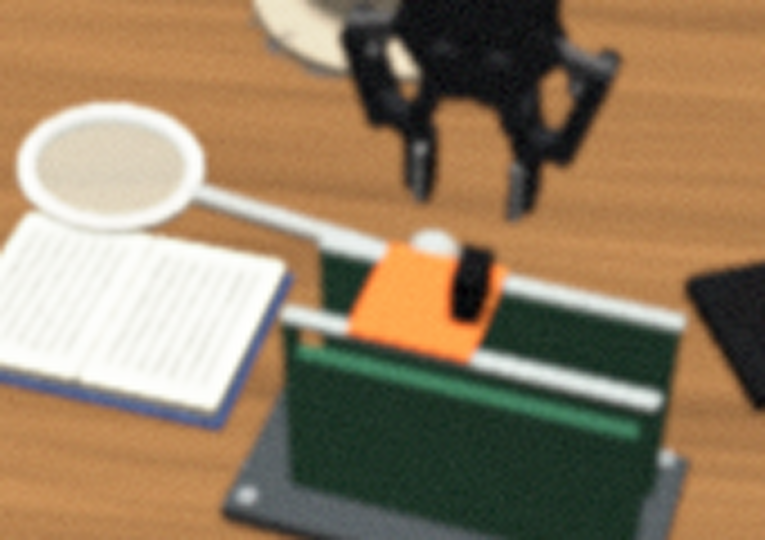

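The crop shows the fingers above the knob, with tips at about (418,195) and (517,215) and the knob at (472,285) between them. Next I descend and push towards +y.

Call:
{"name": "carry_out", "arguments": {"rows": [[[0.002,-0.005,0.02],[0,0,0],0],[[0,0,0.02],[0,0,0],0],[[0,0,0.02],[0,0,0],0],[[0,0,0],[0,0,0],0],[[0,0,0],[0,0,0],0]]}}

```text
time: 3.18
ee_pos: [0.5347, 0.0957, 0.1777]
eef_rot: [0.0, 0.994, -0.106, 0.0]
contact_force: [0.9, -0.5, -0.8]
grip_width: 0.499
grasp_force: 0.0
```

```bash
python3 -c "
from h import *;st()"
```

```text
t 3.18 standTCP [0.0017 0.0379 0.1777] roterr deg(tool) [ 0.01 -0.   -0.08] F [ 1.  -0.3 -0.8] tau [-0.02  0.01  0.04] w 0.499 g 0.0 q [-0.25  0.45 -0.05  2.07  0.04  0.62 -2.1 ]
```

Call:
{"name": "carry_out", "arguments": {"rows": [[[0,-0.005,0.005],[0,0,0],0],[[0,-0.01,0],[0,0,0],0],[[0,-0.01,0],[0,0,0],0],[[0,-0.012,0],[0,0,0],0],[[0,-0.012,0],[0,0,0],0],[[0,-0.012,0],[0,0,0],0],[[0,-0.012,0],[0,0,0],0],[[0,-0.012,0],[0,0,0],0],[[0,-0.005,0],[0,0,0],0],[[0,0,0],[0,0,0],0]]}}

```text
time: 4.02
ee_pos: [0.5531, 0.1864, 0.1714]
eef_rot: [-0.0, 0.995, -0.104, -0.0]
contact_force: [-0.4, -0.5, 0.9]
grip_width: 0.501
grasp_force: 0.0
```

```bash
python3 -c "
from h import *;st()"
```

```text
t 4.02 standTCP [0.0007 0.1305 0.1714] roterr deg(tool) [-0.06  0.02  0.12] F [-0.3 -0.5  0.9] tau [0.02 0.01 0.01] w 0.501 g 0.0 q [-0.39  0.5  -0.04  1.98  0.03  0.65 -2.24]
```

Now small steps towards the stop, watching the force.

Call:
{"name": "carry_out", "arguments": {"rows": [[[0,-0.005,0],[0,0,0],0],[[0,-0.004,0],[0,0,0],0],[[0,-0.004,0],[0,0,0],0],[[0,-0.003,0],[0,0,0],0],[[0,0,0],[0,0,0],0]]}}

```text
time: 4.43
ee_pos: [0.5542, 0.1909, 0.171]
eef_rot: [0.006, 0.994, -0.109, -0.003]
contact_force: [-6.3, -25.7, 9.8]
grip_width: 0.5
grasp_force: 12.9
```

```bash
python3 -c "
from h import *;st()"
```

```text
t 4.43 standTCP [0.0009 0.1351 0.171 ] roterr deg(tool) [ 0.71  0.26 -0.36] F [ -0.8 -26.5   9.8] tau [-5.28  1.28  0.03] w 0.5 g 12.9 q [-0.41  0.51 -0.03  1.97  0.04  0.67 -2.26]
```

The 26 N reaction means the slide is at its end stop. I'll back off, lift and check.

Call:
{"name": "carry_out", "arguments": {"rows": [[[0,0.01,0],[0,0,0],0],[[0,0.006,0],[0,0,0],0],[[0,0,-0.02],[0,0,0],0],[[0,0,-0.03],[0,0,0],0],[[0,0.03,-0.02],[0,0,0],0.2],[[0,0.03,0],[0,0,0],0.2],[[0,0.03,0],[0,0,0],0.2],[[0,0.02,0],[0,0,0],0.2],[[0,0,0],[0,0,0],0.2]]}}

```text
time: 5.18
ee_pos: [0.5292, 0.0722, 0.242]
eef_rot: [0.001, 0.994, -0.108, 0.0]
contact_force: [0.4, -0.1, 0.2]
grip_width: 0.603
grasp_force: 0.0
```

```bash
python3 -c "
from h import *;st()
c=bot.read_camera('scene'); a=cv2.resize(c['img'][125:245,200:370],None,fx=4.6,fy=4.6,interpolation=cv2.INTER_CUBIC);cv2.imwrite('pics/s3.png',a)
c=bot.read_camera('top'); cv2.imwrite('pics/t3.png',cv2.resize(c['img'][190:300,205:385],None,fx=4.4,fy=4.4,interpolation=cv2.INTER_CUBIC))"
```

```text
t 5.18 standTCP [0.0013 0.0138 0.242 ] roterr deg(tool) [ 0.07 -0.02 -0.31] F [0.4 0.  0.2] tau [0.   0.02 0.04] w 0.603 g 0.0 q [-0.22  0.36 -0.03  2.02  0.02  0.76 -2.05]
```

View pics/s3.png

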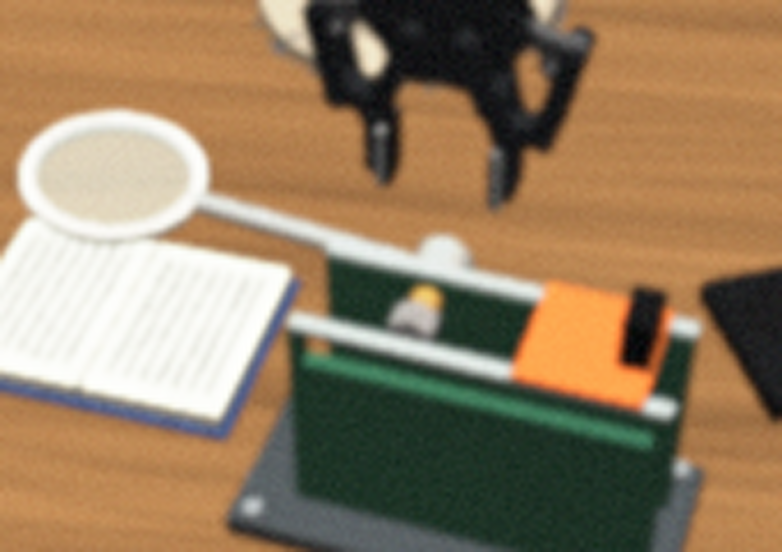

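The slide is at its end (knob at (645,328)) and the bolt head is uncovered at (415,312). I'll centre over the bolt and descend.

Call:
{"name": "carry_out", "arguments": {"rows": [[[-0.001,0.014,0],[0,0,-0.3],0.2],[[0,0,0.02],[0,0,0],0.2],[[0,0,0.02],[0,0,0],0.2],[[0,0,0.02],[0,0,0],0.2],[[0,0,0],[0,0,0],0.2],[[0,0,0],[0,0,0],0.2]]}}

```text
time: 5.78
ee_pos: [0.5259, 0.0643, 0.181]
eef_rot: [-0.0, 0.995, -0.102, -0.001]
contact_force: [0.1, 0.1, 0.3]
grip_width: 0.598
grasp_force: 0.0
```

```bash
python3 -c "
from h import *;st()
c=bot.read_camera('scene'); a=cv2.resize(c['img'][165:225,260:345],None,fx=9,fy=9,interpolation=cv2.INTER_CUBIC);cv2.imwrite('pics/s4.png',a)
p=np.load('stand.npy');C,S=np.cos(p[2]),np.sin(p[2])
for X in(-.009,.009): print((proj(c,[p[0]+C*X,p[1]+S*X,.14])-[260,165])*9)"
```

```text
t 5.78 standTCP [-0.0003  0.0055  0.181 ] roterr deg(tool) [0.01 0.11 0.38] F [0.  0.1 0.3] tau [ 0.05 -0.01 -0.06] w 0.598 g 0.0 q [-0.2   0.44 -0.04  2.09  0.03  0.62 -2.03]
[276.00877148 261.02116796]
[256.15173227 303.94105112]
```

View pics/s4.png

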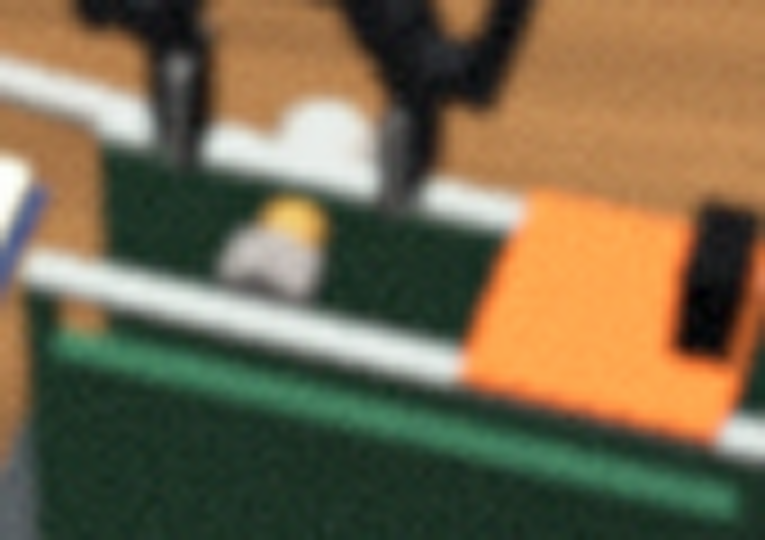

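The bolt head at about (272,260) sits where the fit predicts it, and the fingers are at (180,130) and (400,180) on either side of it. I'll correct the remaining 5 mm in y, descend and grip.

Call:
{"name": "carry_out", "arguments": {"rows": [[[0,0.0055,0],[0,0,0.3],0.2],[[0,0,0.015],[0,0,0],0.2],[[0,0,0.015],[0,0,0],0.2],[[0,0,0.015],[0,0,0],0.2],[[0,0,0.015],[0,0,0],0.2],[[0,0,0],[0,0,0],0.2],[[0,0,0],[0,0,0],0.2]]}}

```text
time: 6.42
ee_pos: [0.5252, 0.0576, 0.1222]
eef_rot: [0.0, 0.994, -0.106, -0.0]
contact_force: [0.2, 0.4, -0.1]
grip_width: 0.595
grasp_force: 0.0
```

```bash
python3 -c "
from h import *;st()"
```

```text
t 6.42 standTCP [ 0.0004 -0.0013  0.1222] roterr deg(tool) [ 0.    0.   -0.03] F [ 0.1  0.4 -0.1] tau [0.04 0.   0.01] w 0.595 g 0.0 q [-0.2   0.53 -0.03  2.14  0.03  0.47 -2.03]
```

Call:
{"name": "carry_out", "arguments": {"rows": [[[0,-0.001,0.003],[0,0,0],0],[[0,0,0],[0,0,0],-0.3],[[0,0,0],[0,0,0],-1],[[0,0,0],[0,0,0],-1],[[0,0,0],[0,0,0],-1],[[0,0,0],[0,0,0],-1],[[0,0,0],[0,0,0],-1],[[0,0,0],[0,0,0],-1]]}}

```text
time: 7.08
ee_pos: [0.5254, 0.0573, 0.1198]
eef_rot: [0.001, 0.994, -0.106, 0.0]
contact_force: [-2.3, -4.6, 7.2]
grip_width: 0.27
grasp_force: 58.9
```

```bash
python3 -c "
from h import *;st()"
```

```text
t 7.08 standTCP [ 0.0007 -0.0015  0.1198] roterr deg(tool) [ 0.05 -0.06 -0.09] F [-1.3 -4.9  7.2] tau [-0.97  0.24 -0.02] w 0.27 g 58.9 q [-0.2   0.53 -0.03  2.15  0.03  0.47 -2.04]
```

Call:
{"name": "carry_out", "arguments": {"rows": [[[0,0,0],[0,0,0],-1],[[0,0,0],[0,0,0],-1],[[0,0,0],[0,0,0],-1],[[0,0,0],[0,0,0],-1],[[0,0,0],[0,0,0],-1],[[0,0,0],[0,0,0],-1],[[0,0,0],[0,0,0],-1],[[0,0,0],[0,0,0],-1],[[0,0,0],[0,0,0],-1],[[0,0,0],[0,0,0],-1]]}}

```text
time: 7.92
ee_pos: [0.5254, 0.0573, 0.1198]
eef_rot: [0.001, 0.994, -0.106, 0.001]
contact_force: [-1.3, -5.4, 5.4]
grip_width: 0.269
grasp_force: 58.9
```

```bash
python3 -c "
from h import *;st()"
```

```text
t 7.92 standTCP [ 0.0007 -0.0016  0.1198] roterr deg(tool) [ 0.05 -0.06 -0.1 ] F [-0.1 -5.6  5.4] tau [-0.91  0.29 -0.03] w 0.269 g 58.9 q [-0.2   0.53 -0.03  2.15  0.03  0.47 -2.04]
```

Gripped at about 23–24 mm and 59 N, so the pads are on the flats. I'll hold and check that the lens stays still.

```bash
python3 -c "
from h import *
for n in('top','scene'): cv2.imwrite(f'pics/{n}A.png',bot.read_camera(n)['img'])"
```

Call:
{"name": "carry_out", "arguments": {"rows": [[[0,0,0],[0,0,0],-1],[[0,0,0],[0,0,0],-1],[[0,0,0],[0,0,0],-1],[[0,0,0],[0,0,0],-1],[[0,0,0],[0,0,0],-1],[[0,0,0],[0,0,0],-1],[[0,0,0],[0,0,0],-1],[[0,0,0],[0,0,0],-1],[[0,0,0],[0,0,0],-1],[[0,0,0],[0,0,0],-1]]}}

```text
time: 8.85
ee_pos: [0.5254, 0.0573, 0.1198]
eef_rot: [0.0, 0.994, -0.106, 0.001]
contact_force: [-1.2, -3.9, 6.2]
grip_width: 0.271
grasp_force: 58.9
```

Call:
{"name": "carry_out", "arguments": {"rows": [[[0,0,0],[0,0,0],-1],[[0,0,0],[0,0,0],-1],[[0,0,0],[0,0,0],-1],[[0,0,0],[0,0,0],-1],[[0,0,0],[0,0,0],-1],[[0,0,0],[0,0,0],-1],[[0,0,0],[0,0,0],-1],[[0,0,0],[0,0,0],-1],[[0,0,0],[0,0,0],-1],[[0,0,0],[0,0,0],-1]]}}

```text
time: 9.68
ee_pos: [0.5254, 0.0573, 0.1198]
eef_rot: [0.0, 0.994, -0.106, 0.001]
contact_force: [-1.6, -5.1, 6.8]
grip_width: 0.271
grasp_force: 58.9
```

Call:
{"name": "carry_out", "arguments": {"rows": [[[0,0,0],[0,0,0],-1],[[0,0,0],[0,0,0],-1],[[0,0,0],[0,0,0],-1],[[0,0,0],[0,0,0],-1],[[0,0,0],[0,0,0],-1],[[0,0,0],[0,0,0],-1],[[0,0,0],[0,0,0],-1],[[0,0,0],[0,0,0],-1],[[0,0,0],[0,0,0],-1],[[0,0,0],[0,0,0],-1]]}}

```text
time: 10.52
ee_pos: [0.5254, 0.0573, 0.1198]
eef_rot: [0.0, 0.994, -0.106, 0.001]
contact_force: [-2.0, -5.0, 6.9]
grip_width: 0.272
grasp_force: 58.9
```

Call:
{"name": "carry_out", "arguments": {"rows": [[[0,0,0],[0,0,0],-1],[[0,0,0],[0,0,0],-1],[[0,0,0],[0,0,0],-1],[[0,0,0],[0,0,0],-1],[[0,0,0],[0,0,0],-1],[[0,0,0],[0,0,0],-1],[[0,0,0],[0,0,0],-1],[[0,0,0],[0,0,0],-1],[[0,0,0],[0,0,0],-1],[[0,0,0],[0,0,0],-1]]}}

```text
time: 11.35
ee_pos: [0.5254, 0.0573, 0.1198]
eef_rot: [0.0, 0.994, -0.106, 0.0]
contact_force: [-1.2, -5.1, 5.9]
grip_width: 0.272
grasp_force: 58.9
```

```bash
python3 -c "
from h import *
st()
g=lambda a:cv2.cvtColor(a,cv2.COLOR_BGR2GRAY).astype(np.float32)
c=bot.read_camera('scene')['img'];t=bot.read_camera('top')['img']
A=g(cv2.imread('pics/sceneA.png'));O=g(cv2.resize(cv2.imread('pics/scene0.png'),(560,420),interpolation=cv2.INTER_AREA))
w=np.s_[144:178,200:246]
for n,I in(('4s',A),('start',O)): print(n,cv2.phaseCorrelate(I[w].copy(),g(c)[w].copy(),cv2.createHanningWindow((46,34),cv2.CV_32F)))
cv2.imwrite('pics/s5.png',np.hstack([cv2.resize(i,(400,300),interpolation=cv2.INTER_AREA) for i in(c,t)]))"
```

```text
t 11.35 standTCP [ 0.0007 -0.0015  0.1198] roterr deg(tool) [ 0.05 -0.06 -0.1 ] F [-0.1 -5.2  5.9] tau [-0.95  0.34  0.04] w 0.272 g 58.9 q [-0.2   0.53 -0.03  2.15  0.03  0.47 -2.04]
4s ((0.09452822127932592, 0.08647486578600194), 0.9307076296320668)
start ((0.3094024762733021, 3.271292741380643), 0.9017120707366202)
```

View pics/s5.png

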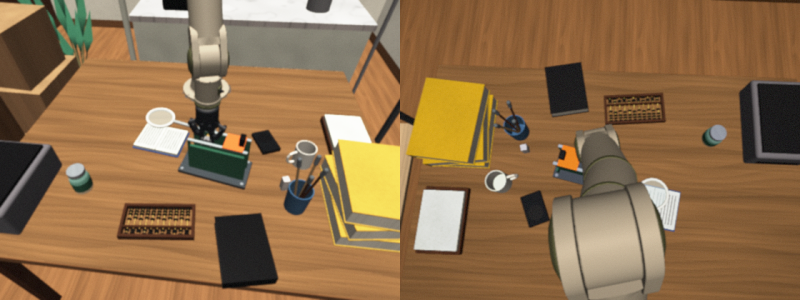

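The lens has moved under 0.1 px in 3.4 s, where free creep would be about 2 px, and everything else is in place. The slide is still at its stop in the scene half. I'll hold a little longer, then hand in.

Call:
{"name": "carry_out", "arguments": {"rows": [[[0,0,0],[0,0,0],-1],[[0,0,0],[0,0,0],-1],[[0,0,0],[0,0,0],-1],[[0,0,0],[0,0,0],-1],[[0,0,0],[0,0,0],-1],[[0,0,0],[0,0,0],-1],[[0,0,0],[0,0,0],-1],[[0,0,0],[0,0,0],-1],[[0,0,0],[0,0,0],-1],[[0,0,0],[0,0,0],-1]]}}

```text
time: 12.28
ee_pos: [0.5254, 0.0573, 0.1198]
eef_rot: [0.0, 0.994, -0.106, 0.001]
contact_force: [-1.4, -4.5, 6.0]
grip_width: 0.273
grasp_force: 58.9
```

Call:
{"name": "carry_out", "arguments": {"rows": [[[0,0,0],[0,0,0],-1],[[0,0,0],[0,0,0],-1],[[0,0,0],[0,0,0],-1],[[0,0,0],[0,0,0],-1],[[0,0,0],[0,0,0],-1],[[0,0,0],[0,0,0],-1],[[0,0,0],[0,0,0],-1],[[0,0,0],[0,0,0],-1],[[0,0,0],[0,0,0],-1],[[0,0,0],[0,0,0],-1]]}}

```text
time: 13.12
ee_pos: [0.5254, 0.0573, 0.1198]
eef_rot: [0.0, 0.994, -0.106, 0.001]
contact_force: [-1.4, -5.8, 6.8]
grip_width: 0.269
grasp_force: 58.9
```

```bash
python3 -c "
from h import *
st(); print(bot.hand_in())"
```

```text
t 13.12 standTCP [ 0.0007 -0.0015  0.1198] roterr deg(tool) [ 0.05 -0.07 -0.1 ] F [-0.1 -6.   6.8] tau [-1.    0.31 -0.03] w 0.269 g 58.9 q [-0.2   0.53 -0.03  2.15  0.03  0.47 -2.04]
the job is handed in; nothing more can be done
None
```

I pushed the lock slide to its end stop and gripped the bolt head at about 59 N for 6 s; the lens stopped sinking well above the book, nothing else on the desk visibly moved, and I handed the job in at 13.1 s still holding the bolt.

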